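# Hold a parts-washer lid just below its balance point

## Task

I want to check the lid spring of the blue parts-washer box: push the orange trip lever fully down so that the catch lets go and the lid pops up, then take the lid by its black pull bar and raise it past its balance point, until the black pointer is beyond the yellow mark and in the red part of the scale, but never past the end of the red. Then bring it back and hold it just below the balance point, pointer inside the green part, and finish like that, still holding the lid in the gripper; leave the grease tin, the spark plug and the bearing beside the box where they are.

Things in the scene. Friction and masses are not known exactly. Their poses are not given: they have to be found in the camera images.
- wash_box: Blue steel parts-washer box, fixed to the bench, 180 (x) by 300 (y) by 95 mm high; origin: centre of its underside on the bench top; x points from the front (trip lever, pull bar) to the back (hinge), z up. On its +y side, y = +158 to +174 mm, a coloured scale, an arc of outer radius 165 mm round the hinge axis, stands up to 260 mm above the bench.
- lid_hinge (a point): Point on the lid's hinge axis, straight behind the middle of the pull bar: at x = +90, y = +40, z = 95 mm in the box frame. The axis runs along the box's y. Axes as the box.
- lid_bar (a point): Centre of the black pull bar, to be gripped: round, diameter 14 mm, 110 mm long, parallel to the hinge axis, 225 mm in front of it and 5 mm above its plane when shut (x = -135, y = +40, z = 100 mm in the box frame). An arm 10 mm wide holds each end; 38 mm clear gap between bar and lid edge, nothing below the shut bar. It swings with the lid and can turn between two fingers.
- lid (a joint): Angle of the aluminium lid (180 by 296 by 9 mm), rad: 0 shut, grows as its front rises, stop 1.55. A spring carries most of its weight; balance point 1.0: below it falls by itself (3 N at the bar to lift it near shut, 0.7 N at 0.85), above it rises by itself to the stop. When the catch lets go, a sprung pin pops it up to about 0.11; there it rests and does not latch again.
- pointer_tip (a point): Black pointer tab on the lid's +y edge (16 by 30 by 5 mm), this point just off the coloured arc, 168 mm from the hinge axis; it travels along the arc with the lid. Colours along the arc, in lid angle: white 0 to 0.70 rad, green 0.70 to 0.94, yellow 0.94 to 1.06, red 1.06 to 1.40.
- trip_pad (a point): Middle of the upper face of the orange thumb pad (44 mm along x, 34 mm along y) of the trip lever at the box's front: x = -183, y = -110, z = 95 mm in the box frame at rest. It swings about a pivot at x = -118, y = -110, z = 55 mm in the box frame: the full stroke lowers it 22 mm and brings it 10 mm toward the front (-x).
- trip_lever (a joint): Angle of the trip lever, rad: 0 at rest, 0.32 fully down (stop); sprung, about 4 N to start and 9 N at the end of the stroke; the catch lets go at about 0.25. It springs back when released.
- grease_tin: Bystander: round blue grease tin, diameter 67, 23 mm high, beside the box on its +y side; origin: centre of its underside.
- spark_plug: Bystander: spark plug 70 mm long, 22 mm thick, lying beside the box on its -y side; origin: its underside.
- bearing: Bystander: steel ball bearing, diameter 42, 12 mm high, on the bench in front of the box toward +y; origin: centre of its underside.

How it is judged (in metres and radians):
On the way, in this order (a step that is already met when the one before it is completed fails the run):
1. the trip lever is pushed fully down by the robot and the lid has popped up (value of joint trip_lever above 0.28 rad and value of joint lid above 0.05 rad), for 0.05 s.
2. the lid, held by the fingers, is past its balance point, pointer in the red (value of joint lid above 1.05 rad and contact force between the fingers and lid above 0.2 N), for 0.1 s.
At the end, for the whole second after the job is handed in: The lid stands still (under 0.1 rad/s) between 0.69 and 0.955 rad, pointer in the green just below the balance point, held by the robot's fingers (over 0.2 N of contact) and by nothing else; the trip lever is back at rest (under 0.05 rad) (value of joint lid between 0.69 and 0.955 rad and velocity of joint lid between -0.1 and 0.1 rad/s and contact force between the fingers and lid above 0.2 N and value of joint trip_lever below 0.05 rad and contact force between lid and grease_tin below 0.05 N and contact force between lid and spark_plug below 0.05 N and contact force between lid and bearing below 0.05 N); the arm keeps its last pose, push and grip.
It fails at once if the lid swings past the end of the red part (1.42 rad) (value of joint lid above 1.42 rad).
It fails at once if the grease tin is moved over 25 mm (distance of grease_tin from where it was at the start of the episode above 0.025 m).
It fails at once if the spark plug is moved over 25 mm (distance of spark_plug from where it was at the start of the episode above 0.025 m).
It fails at once if the bearing is moved over 25 mm (distance of bearing from where it was at the start of the episode above 0.025 m).
It also fails if it takes over 51 s, if anything falls off the work surface, if the arm or the gripper's body presses on something with over 40 N, if the wrist force passes 120 N, or if a joint passes its speed limit or range.

## Robot

A 7-joint arm with a two-finger parallel gripper is mounted at the origin on a cart in front of the work surface, level with it; the furniture and walls round the work are solid. World frame = base frame: x ahead of the robot, y to its left, z up, the work surface at z = 0. Lengths are in mm, angles in rad, forces in N, time in s.
With the tool pointing down it reaches from about 425 to 1025 mm from the base axis. Payload 3.6 kg.
Tool frame: the origin (TCP) lies on the centre line of the jaws, within the pads' length; the fingertips stand bot.tip_extent ahead of it and the grasp point (between the pads) lies 2 mm behind it (bot.tip_extent is the distance from the TCP to the fingertips, in mm); z points along the fingers, y is the line along which they close (so a half turn about z gives the same grasp; the last joint's range is limited). The gripper opens to 85 mm and grips with 20 to 120 N. Pads are 22 mm wide; open, the fingers measure 114 mm over their backs; the gripper's body (76 mm by 85 mm) begins 54 mm behind the grasp point. The pads swing forward as they close: fully open they stand 13 mm farther back than shut.
Start: joints at [1.052, 0.591, 0.048, 1.609, -0.033, 0.943, -0.034], TCP at [299.463, -660.266, 248.302] pointing down, gripper open.
Joint ranges: [-2.69, 2.69], [-0.47, 2.24], [-1.27, 1.36], [0.19, 2.51], [-1.53, 4.68], [0.08, 2.07], [-3.09, 3.09]. Speed limits (rad/s): [2.57, 2.57, 3.14, 3.14, 3.14, 3.14, 3.14].

## Interface

Orientations are given as a rotation vector (axis times angle).
In Python, from station import bot gives the robot as it stands.
- The arm moves only by the tool send_rows, never from a script. Its argument "plan" is a list that holds one entry, the list of rows, each a list of 5 numbers: the closure, from 0 (fully open) to 1 (shut), then the shift along the world's x, y, z each as a share of 400 mm, from -1 to 1, then the turn about the world's z as a share of 90 degrees, from -1 to 1. A call has 1 to 12 rows; each row is the pose to reach, as a shift and turn from the pose commanded when the call began; what a row does not reach only later rows make up. A row lasts 1/12 s, in which the tool goes at most 41.7 mm and 7.16 degrees, less where a joint would pass 70% of its speed; a pose out of reach is approached as far as the arm can. A call with a number of a shift or a turn outside -1 to 1 is refused whole. A call with a gripper value outside its range is refused whole. The fingers move at their own pace and stop on an object; "squeeze" is the grip in N (left out, the last holds). Time passes only in rows, so rows that repeat a pose let the fingers close. It gives the time, the measured TCP pose, the force, the opening and the grip force at its end, in the units of the state.
- bot.state(): the state, without advancing time (a new reading comes with each control period).
- bot.get_image(name): name is "side" or "top" or "wrist"; returns a dict with "image" (400x640x3 uint8, red, green, blue), "range_z" (400x640 float32, mm along the optical axis (not along the pixel's ray), 0 where there is no reading), "vfov" (degrees; the focal length in pixels is half the picture's height over the tangent of half this angle, whatever the lens; pixels are square), "cx", "cy" (the principal point, pixels), "k1" (the pictures are not rectified: a ray, as slopes to the right and down, at radius r is drawn at 1 + k1 r^2 times it, then the intrinsics apply), "origin" and "attitude" of the camera in the world; the wrist camera has in their place "hand_eye" (4x4, takes a point from camera to tool coordinates, whose origin is the TCP and whose axes are the flange's). Camera axes: x right, y down, z forward; pixel columns grow to the right and rows downward; lengths in mm; the calibration is good to about 2 mm. A picture is of the moment at which its call begins: read the wrist's pose just before it.
- bot.job_done(): hands the job in; it is judged then, once.
Trained networks look in a picture, given as the dict that the camera call returned (one of the last four; its "shot" number tells which), for a name from the list of things; names that differ only in an ending like _2 or _b are one class to them, and where a whole thing is asked for, a point or a joint stands for the part that bears it (a point fixed in the world has none). Each returns a list of dicts, best first, with "confidence" (0 to 1); they miss things now and then, are a little off and sometimes report something else, mostly with a low value. They report only what shows in the picture. A call takes as long as a camera call.
- bot.search_frame(picture, query): "centre" ([column, row] as shares, 0 to 1, of the picture: columns of its width, rows of its height, amid what is visible of it).
The state is a dict: "t": time; "joint_positions": joint angles; "dq": joint speeds; "joint_torque": joint torques, N m; "position": TCP position; "tool_rot": TCP orientation; "wrist_force": force on the tool from outside, world axes, zero at the start; "moment": the same for the moment, N m; "gripper_width": opening from 0.0 (shut) to 1.0 (fully open); "grasp_force": force on a finger pad.
Only numpy, scipy, OpenCV 4.12 (cv2) and the standard library are available. Lean on these libraries where they do the work, as an engineer would, in place of code of your own. Each camera call takes 0.05 s, during which the arm holds its last target. There are 200 camera calls.

## Working session

There is one attempt and no reset: what is moved stays moved. The work goes in short steps, Python scripts to look and compute and a tool call to move; the robot and the scene stay as the last step left them, time stands still between calls to the robot, and variables do not carry over. Pictures are saved under pics/ and viewed, at most 10 in all, crops included, and the job is handed in when it is done.

Besides the shell and the picture viewer there is one more tool, called after ">>>" by a JSON object that holds its "name" and its "arguments". send_rows: Moves the arm, as the interface text tells. Shift numbers are shares of 400 mm and turn numbers shares of 90 degrees, none past 1 either way. Its arguments: {"type":"object","properties":{"plan":{"type":"array"},"squeeze":{"type":"number"}},"required":["plan"]}

```bash
mkdir -p pics; ls
cat > h.py <<'E'
import numpy as np, cv2
from station import bot
from scipy.spatial.transform import Rotation as R
def camT(p,st=None):
    if 'hand_eye' in p:
        T=np.eye(4);T[:3,:3]=R.from_rotvec(st['tool_rot']).as_matrix();T[:3,3]=st['position'];return T@np.array(p['hand_eye'])
    T=np.eye(4);a=np.array(p['attitude']);T[:3,:3]=a if a.shape==(3,3) else R.from_rotvec(a).as_matrix();T[:3,3]=p['origin'];return T
def cloud(p,st=None):
    f=200/np.tan(np.radians(p['vfov'])/2);v,u=np.mgrid[0:400,0:640]
    K=np.array([[f,0,p['cx']],[0,f,p['cy']],[0,0,1.]])
    n=cv2.undistortPoints(np.stack([u.ravel(),v.ravel()],1).astype(np.float64)[:,None],K,np.array([p['k1'],0,0,0.])).reshape(400,640,2)
    z=p['range_z'];P=np.dstack([n[...,0]*z,n[...,1]*z,z]);T=camT(p,st)
    Q=P@T[:3,:3].T+T[:3,3];Q[z<=0]=np.nan;return Q
def proj(p,X,st=None):
    T=np.linalg.inv(camT(p,st));f=200/np.tan(np.radians(p['vfov'])/2)
    c=np.atleast_2d(X)@T[:3,:3].T+T[:3,3];s=c[:,:2]/c[:,2:];r2=(s**2).sum(1,keepdims=True)
    return s*(1+p['k1']*r2)*f+[p['cx'],p['cy']]
E
python3 - <<'E'
from h import *
s=bot.state();print({k:np.round(v,3).tolist() for k,v in s.items()},bot.tip_extent)
ims=[]
for n in ['side','top']:
    p=bot.get_image(n);Q=cloud(p);print(n,p['vfov'],p['k1'],p['origin'],p['attitude'])
    cv2.imwrite(f'pics/{n}0.png',p['image'][...,::-1])
    np.savez(f'{n}0.npz',Q=Q,im=p['image'])
    for q in ['wash_box','lid_bar','trip_pad','pointer_tip','lid','grease_tin','spark_plug','bearing']:
        for d in bot.search_frame(p,q)[:1]:
            c=d['centre'];u,v=int(c[0]*640),int(c[1]*400);print(q,round(d['confidence'],2),u,v,np.round(Q[v,u]))
E
```

```text
pics
{'t': 0.0, 'joint_positions': [1.052, 0.592, 0.048, 1.61, -0.033, 0.943, -0.034], 'dq': [0.002, 0.002, -0.0, -0.001, 0.002, -0.002, -0.001], 'joint_torque': [-0.0, -54.869, 1.547, -19.812, 0.009, 0.009, -0.0], 'position': [299.11, -659.549, 247.154], 'tool_rot': [-3.069, -0.663, 0.001], 'wrist_force': [-0.311, 0.681, 0.135], 'moment': [0.01, -0.014, 0.018], 'grasp_force': 0.0, 'gripper_width': 1.0} 17.0
side 45.825930852021166 0.00019517043661243462 [301.89619114 687.32091457 777.85035444] [-0.61518098  2.66580301 -1.17061376]
wash_box 0.59 285 201 [664.  58. 107.]
lid_bar 0.69 292 192 [663.  29. 109.]
trip_pad 0.7 371 176 [ 536. -113.   94.]
pointer_tip 0.58 294 191 [661.  24. 108.]
lid 0.82 291 192 [667.  26. 105.]
grease_tin 0.58 255 301 [625. 255.  27.]
spark_plug 0.47 292 190 [667.  21. 106.]
bearing 0.82 329 286 [519. 147.   7.]
top 52.43060067924734 -0.07256028914443971 [ 457.45453779   -1.6591705  1022.83035791] [-2.14631825  2.09515972 -0.16486687]
wash_box 0.68 322 187 [673.  11. 107.]
lid_bar 0.98 322 185 [677.  12. 109.]
trip_pad 0.88 372 255 [ 520. -106.   98.]
pointer_tip 0.57 323 187 [673.   9. 107.]
lid 0.57 321 189 [668.  14. 109.]
grease_tin 0.73 231 210 [629. 241.  21.]
spark_plug 0.56 418 211 [ 637. -229.   22.]
```

View pics/top0.png

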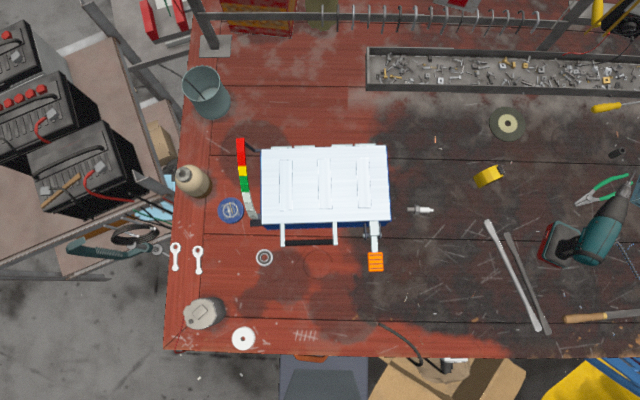

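View pics/side0.png

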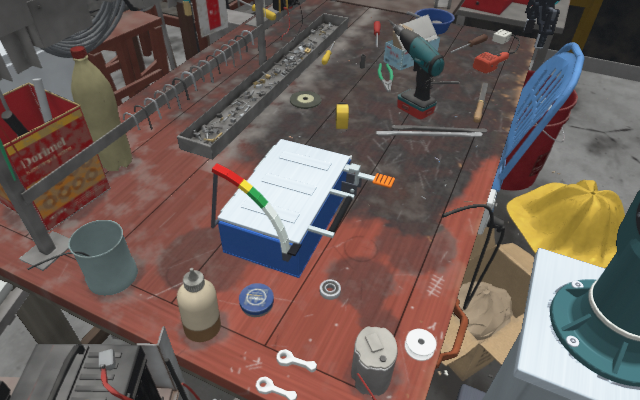

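Run:
```python
from h import *
for n in ['top','side']:
    d=np.load(f'{n}0.npz');Q=d['Q'];im=d['im'];hsv=cv2.cvtColor(im,cv2.COLOR_RGB2HSV)
    ok=(abs(Q[...,0]-620)<180)&(abs(Q[...,1])<200)
    m=ok&(hsv[...,0]>5)&(hsv[...,0]<20)&(hsv[...,1]>150)&(hsv[...,2]>100)&(abs(Q[...,2]-95)<12)
    print(n,'pad',m.sum(),np.median(Q[m],0),np.percentile(Q[m],[3,97],axis=0).round())
    # lid top: plane z>98
    m=ok&(Q[...,2]>98)&(Q[...,2]<118)&(hsv[...,1]<60)&(hsv[...,2]>90)
    r=cv2.minAreaRect(Q[m][:,:2].astype(np.float32));print('lid',m.sum(),r,np.median(Q[m],0))
    m=ok&(Q[...,2]>85)&(Q[...,2]<125)&(hsv[...,2]<70)&(Q[...,0]<610)
    print('bar',m.sum(),np.percentile(Q[m],[2,50,98],axis=0).round(1))
    r=cv2.minAreaRect(Q[m][:,:2].astype(np.float32));print(r)
```

```text
top pad 280 [ 506.21784016 -112.93410002   94.90023891] [[ 486. -129.   92.]
 [ 525.  -97.   98.]]
lid 9939 ((658.625, 17.966964721679688), (237.5542755126953, 321.9897155761719), 3.4615492820739746) [677.0917588    3.99866676 105.81003042]
bar 299 [[537.6 -11.8 100. ]
 [546.1  53.6 106.8]
 [593.  173.1 110.9]]
((555.9342651367188, 83.67292785644531), (195.9178009033203, 39.446067810058594), 76.25435638427734)
side pad 212 [ 505.43081906 -109.04960558   96.56595034] [[ 486. -128.   92.]
 [ 526.  -96.   99.]]
lid 7543 ((659.4561767578125, 17.853225708007812), (240.5830535888672, 325.3229064941406), 3.0757687091827393) [671.7519655   18.96934192 107.26751633]
bar 370 [[537.7  -8.2  88.3]
 [547.   68.6 107.2]
 [599.1 176.2 111.4]]
((559.3992919921875, 86.16512298583984), (194.2694549560547, 45.316707611083984), 72.92119598388672)
```

The top view shows the lid at columns 261-389 and rows 145-225. The black bar is near (310,241), the orange pad at (376,262), the scale at (242,140-215), the tin at (230,210), the plug at (420,210) and the bearing at (264,257). The side view agrees, with the pad at (382,180) and the scale arc at columns 213-290. Next I fit the box pose.

Run:
```python
from h import *
for n in ['top','side']:
    d=np.load(f'{n}0.npz');Q=d['Q'];im=d['im'];hsv=cv2.cvtColor(im,cv2.COLOR_RGB2HSV)
    m=(Q[...,2]>99)&(Q[...,2]<113)&(hsv[...,1]<60)&(hsv[...,2]>90)&(Q[...,0]>597)&(Q[...,0]<800)&(abs(Q[...,1])<152+20)
    mm=cv2.morphologyEx(m.astype(np.uint8),cv2.MORPH_OPEN,np.ones((7,7)))>0
    P=Q[mm][:,:2].astype(np.float32);r=cv2.minAreaRect(P);print(n,'lid',r)
    # per-edge: back-edge max x by y bins; y edges by x bins
    for lo in range(-110,120,40):
        s=P[(P[:,1]>lo)&(P[:,1]<lo+40)];print(lo,np.percentile(s[:,0],[.5,99.5]).round(),end=' ')
    for lo in range(620,740,30):
        s=P[(P[:,0]>lo)&(P[:,0]<lo+30)];print(lo,np.percentile(s[:,1],[.5,99.5]).round(),end=' ')
    m=(Q[...,2]>92)&(Q[...,2]<115)&(hsv[...,2]<70)&(Q[...,0]<575)&(Q[...,0]>525)&(Q[...,1]>-40)&(Q[...,1]<115)
    b=Q[m];print('\nbar',len(b),np.median(b,0),np.polyfit(b[:,1],b[:,0],1),np.percentile(b[:,1],[1,99]))
```

```text
top lid ((686.510498046875, 6.2089080810546875), (181.8818359375, 295.1649475097656), 1.6288220882415771)
-110 [599. 775.] -70 [598. 776.] -30 [599. 777.] 10 [598. 768.] 50 [598. 771.] 90 [599. 766.] 620 [-141.  149.] 650 [-141.  150.] 680 [-139.  152.] 710 [-137.  154.] 
bar 235 [544.34533028  37.81000933 107.51476313] [-5.35579850e-02  5.46692392e+02] [-11.97850346  90.06683806]
side lid ((686.5527954101562, 7.5820159912109375), (188.502197265625, 301.9564208984375), 2.461190938949585)
-110 [600. 784.] -70 [599. 781.] -30 [598. 773.] 10 [598. 770.] 50 [597. 773.] 90 [598. 767.] 620 [-141.  152.] 650 [-141.  154.] 680 [-139.  156.] 710 [-136.  158.] 
bar 252 [544.13486848  43.76568664 108.45209012] [-5.77863138e-02  5.46892480e+02] [-9.82097634 94.39359318]
```

>>> {"name": "send_rows", "arguments": {"plan": [[[1, 0.01, 0.05, 0, 0.04], [1, 0.03, 0.13, 0, 0.1], [1, 0.05, 0.22, 0, 0.17], [1, 0.07, 0.31, 0, 0.24], [1, 0.1, 0.4, 0, 0.31], [1, 0.13, 0.49, 0, 0.38], [1, 0.16, 0.58, 0, 0.45], [1, 0.2, 0.67, 0, 0.52], [1, 0.24, 0.76, 0, 0.59], [1, 0.28, 0.85, 0, 0.65], [1, 0.31, 0.93, 0, 0.71], [1, 0.34, 1, 0, 0.763]]]}}

```text
t: 1.9
position: [436.2, -257.7, 248.7]
tool_rot: [2.154, 2.286, 0.001]
wrist_force: [0.2, 0.2, 0.2]
gripper_width: 0.002
grasp_force: 0.0
```

Run:
```python
from h import *
s=bot.state();print(s['t'],s['position'],R.from_rotvec(s['tool_rot']).as_matrix().round(3).tolist(),s['joint_positions'],s['wrist_force'])
```

```text
1.9 [ 436.1531329  -257.73734546  248.74640998] [[-0.06, 0.998, 0.001], [0.998, 0.06, -0.0], [-0.0, 0.001, -1.0]] [ 0.7110318   0.33418019 -0.33517178  2.08354754  0.15922578  0.74689535
  0.33563397] [0.17405793 0.1843944  0.22467067]
```

>>> {"name": "send_rows", "arguments": {"plan": [[[1, 0.02, 0.05, 0, 0], [1, 0.06, 0.13, 0, 0], [1, 0.1, 0.21, 0, 0], [1, 0.14, 0.29, 0, 0], [1, 0.16, 0.34, 0, 0], [1, 0.171, 0.37, 0, 0], [1, 0.171, 0.37, -0.04, 0], [1, 0.171, 0.37, -0.1, 0], [1, 0.171, 0.37, -0.16, 0], [1, 0.171, 0.37, -0.2, 0], [1, 0.171, 0.37, -0.22, 0], [1, 0.171, 0.37, -0.22, 0]]]}}

```text
t: 2.9
position: [502.9, -112.2, 158.9]
tool_rot: [-2.159, -2.278, 0.003]
wrist_force: [0.1, -0.4, -0.3]
gripper_width: -0.0
grasp_force: 0.0
```

Run:
```python
from h import *
s=bot.state();p=bot.get_image('wrist');Q=cloud(p,s);im=p['image'];hsv=cv2.cvtColor(im,cv2.COLOR_RGB2HSV)
print(s['t'],s['position']);cv2.imwrite('pics/w1.png',im[...,::-1])
m=(hsv[...,0]>5)&(hsv[...,0]<20)&(hsv[...,1]>170)&(hsv[...,2]>120)&(abs(Q[...,2]-95)<12)
print('pad',m.sum(),np.median(Q[m],0),np.percentile(Q[m],[2,98],axis=0).round())
m=(Q[...,2]>92)&(Q[...,2]<115)&(hsv[...,2]<70)&(Q[...,0]<575)&(Q[...,0]>525)&(Q[...,1]>-40)&(Q[...,1]<115)
b=Q[m]
if len(b)>20: print('\nbar',len(b),np.median(b,0),np.polyfit(b[:,1],b[:,0],1),np.percentile(b,[1,99],axis=0))
```

```text
2.9 [ 502.85364847 -112.16513355  158.86053076]
pad 2142 [ 503.93965646 -110.9896016    93.11061259] [[ 485. -127.   91.]
 [ 527.  -96.   95.]]

bar 1530 [546.5838489   -1.71541589 105.39784176] [-5.34399388e-02  5.46719262e+02] [[541.08052916 -15.50437831 100.76028677]
 [553.65270083  11.13586426 107.66266594]]
```

View pics/w1.png

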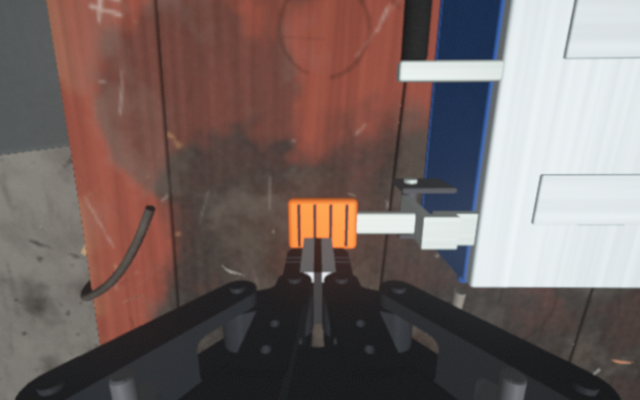

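The wrist view shows the closed fingertips at (318,255) over the orange pad at (323,223), so the press is lined up.

>>> {"name": "send_rows", "arguments": {"plan": [[[1, 0, 0, -0.04, 0], [1, 0, 0, -0.08, 0], [1, 0, 0, -0.11, 0], [1, -0.002, 0, -0.125, 0], [1, -0.005, 0, -0.135, 0], [1, -0.01, 0, -0.145, 0], [1, -0.014, 0, -0.155, 0], [1, -0.018, 0, -0.165, 0], [1, -0.02, 0, -0.17, 0], [1, -0.022, 0, -0.175, 0], [1, -0.022, 0, -0.175, 0]]]}}

```text
t: 3.87
position: [495.1, -112.9, 91.9]
tool_rot: [2.161, 2.278, -0.001]
wrist_force: [-2.5, -0.1, 8.8]
gripper_width: 0.004
grasp_force: 4.6
```

>>> {"name": "send_rows", "arguments": {"plan": [[[1, 0, 0, -0.005, 0], [1, 0, 0, -0.009, 0], [1, 0, 0, -0.009, 0]]]}}

```text
t: 4.12
position: [495.0, -112.9, 90.1]
tool_rot: [2.161, 2.278, -0.003]
wrist_force: [-6.9, 0.1, 25.4]
gripper_width: -0.0
grasp_force: 12.9
```

Run:
```python
from h import *
s=bot.state();p=bot.get_image('top');Q=cloud(p);im=p['image'];hsv=cv2.cvtColor(im,cv2.COLOR_RGB2HSV)
print(s['t'],s['position'],s['wrist_force'])
# lid height along x
for x in range(600,780,30):
    m=(abs(Q[...,0]-x)<8)&(Q[...,1]>-60)&(Q[...,1]<120)&(Q[...,2]<250)&(hsv[...,1]<60)&(hsv[...,2]>100);print(x,np.median(Q[m][:,2]))
m=(Q[...,2]>85)&(Q[...,2]<160)&(hsv[...,2]<70)&(Q[...,0]<575)&(Q[...,0]>525)&(Q[...,1]>-10)&(Q[...,1]<90)
b=Q[m];print('bar',len(b),np.median(b,0),np.polyfit(b[:,1],b[:,0],1))
```

```text
4.1167 [ 494.96568786 -112.9370634    90.09578505] [-6.9188983   0.14172113 25.3842105 ]
600 123.32112874202392
630 120.9918292598802
660 117.85669663286797
690 114.84612899229614
720 111.29807392489408
750 106.83998449181325
bar 250 [546.56419532  36.92909251 130.14266167] [-6.94843395e-02  5.49541904e+02]
```

The lever is on its stop (25 N) and the lid has popped to about 0.11 rad. I'll retreat and go above the bar with the jaws partly open.

>>> {"name": "send_rows", "arguments": {"plan": [[[1, 0.005, 0, 0.05, 0], [1, 0.005, 0, 0.13, 0], [1, 0.005, 0, 0.21, 0], [0.55, 0.01, 0.03, 0.27, 0], [0.55, 0.03, 0.1, 0.29, 0], [0.55, 0.06, 0.18, 0.29, 0], [0.55, 0.08, 0.26, 0.29, 0], [0.55, 0.11, 0.33, 0.29, 0], [0.55, 0.125, 0.37, 0.29, 0], [0.55, 0.128, 0.381, 0.29, 0], [0.55, 0.128, 0.381, 0.29, 0], [0.55, 0.128, 0.381, 0.29, 0]]]}}

```text
t: 5.17
position: [545.9, 38.8, 203.1]
tool_rot: [2.162, 2.279, -0.002]
wrist_force: [-0.0, -1.1, -0.2]
gripper_width: 0.446
grasp_force: 0.0
```

Run:
```python
from h import *
s=bot.state();p=bot.get_image('wrist');Q=cloud(p,s);im=p['image'];hsv=cv2.cvtColor(im,cv2.COLOR_RGB2HSV)
print(s['t'],s['position'],s['gripper_width']);cv2.imwrite('pics/w2.png',im[...,::-1])
m=(Q[...,2]>105)&(Q[...,2]<145)&(hsv[...,2]<70)&(Q[...,0]<575)&(Q[...,0]>520)&(Q[...,1]>-30)&(Q[...,1]<115)
b=Q[m];print('bar',len(b),np.median(b,0),np.polyfit(b[:,1],b[:,0],1),np.percentile(b,[1,99],axis=0))
```

```text
5.1667 [545.90432358  38.79691845 203.07714891] 0.446364815332107
bar 2940 [547.63058297  45.57248036 128.34977919] [-5.63584205e-02  5.50125721e+02] [[539.74277502 -12.46594874 124.36494756]
 [556.42002355  92.90795764 130.34007241]]
```

View pics/w2.png

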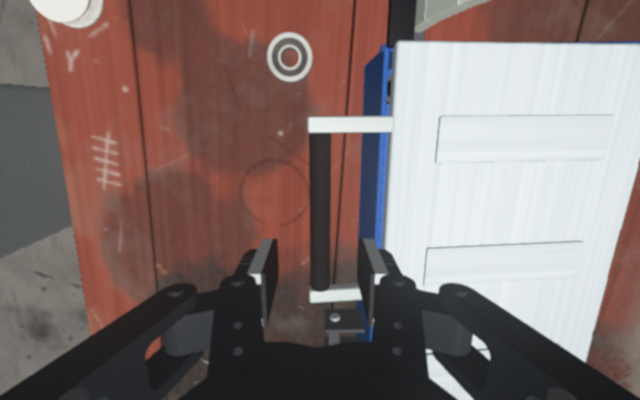

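The wrist view shows the bar at column 319 (rows 120-290), centred between the fingers at columns 265 and 370, with the lid edge clear.

>>> {"name": "send_rows", "arguments": {"plan": [[[0.55, 0.002, 0.002, -0.03, 0], [0.55, 0.004, 0.003, -0.07, 0], [0.55, 0.004, 0.003, -0.11, 0], [0.55, 0.004, 0.003, -0.14, 0], [0.55, 0.004, 0.003, -0.165, 0], [0.55, 0.004, 0.003, -0.185, 0], [0.55, 0.004, 0.003, -0.198, 0], [0.55, 0.004, 0.003, -0.2, 0], [0.55, 0.004, 0.003, -0.2, 0]]]}}

```text
t: 5.97
position: [547.9, 41.4, 122.5]
tool_rot: [-2.161, -2.28, 0.0]
wrist_force: [-0.2, 0.0, -0.1]
gripper_width: 0.448
grasp_force: 0.0
```

>>> {"name": "send_rows", "arguments": {"plan": [[[0.7, 0, 0, 0, 0], [0.8, 0, 0, 0, 0], [1, 0, 0, 0, 0], [1, 0, 0, 0, 0], [1, 0, 0, 0, 0], [1, 0, 0, 0, 0], [1, 0, 0, 0, 0], [1, 0, 0, 0, 0]]], "squeeze": 50}}

```text
t: 6.63
position: [547.3, 41.4, 122.7]
tool_rot: [-2.161, -2.28, 0.001]
wrist_force: [-3.1, 0.6, 2.3]
gripper_width: 0.146
grasp_force: 48.8
```

```bash
cat > arc.py <<'E'
import numpy as np,sys
def P(t):
    d=-225*np.cos(t)+5*np.sin(t);return np.array([d*.9984,d*.056,225*np.sin(t)+5*np.cos(t)])
a,b,n=map(float,sys.argv[1:4]);n=int(n)
for i in range(1,n+1):
    s=i/n;s=s*s*(3-2*s);print(((P(a+(b-a)*s)-P(a))/400).round(3).tolist())
E
python3 arc.py .11 .5 12;echo; python3 arc.py .5 .85 12;echo; python3 arc.py .85 1.13 12; echo; python3 arc.py 1.13 .83 12
```

```text
[0.001, 0.0, 0.004]
[0.002, 0.0, 0.016]
[0.006, 0.0, 0.034]
[0.01, 0.001, 0.056]
[0.017, 0.001, 0.081]
[0.025, 0.001, 0.107]
[0.034, 0.002, 0.132]
[0.044, 0.002, 0.156]
[0.054, 0.003, 0.176]
[0.062, 0.003, 0.192]
[0.068, 0.004, 0.203]
[0.07, 0.004, 0.206]

[0.002, 0.0, 0.003]
[0.007, 0.0, 0.013]
[0.016, 0.001, 0.026]
[0.027, 0.002, 0.043]
[0.041, 0.002, 0.062]
[0.056, 0.003, 0.081]
[0.072, 0.004, 0.099]
[0.088, 0.005, 0.116]
[0.103, 0.006, 0.13]
[0.115, 0.006, 0.141]
[0.123, 0.007, 0.148]
[0.126, 0.007, 0.15]

[0.002, 0.0, 0.002]
[0.009, 0.001, 0.007]
[0.019, 0.001, 0.015]
[0.032, 0.002, 0.025]
[0.047, 0.003, 0.036]
[0.064, 0.004, 0.046]
[0.08, 0.005, 0.056]
[0.096, 0.005, 0.065]
[0.111, 0.006, 0.073]
[0.122, 0.007, 0.078]
[0.13, 0.007, 0.082]
[0.133, 0.007, 0.083]

[-0.003, -0.0, -0.001]
[-0.011, -0.001, -0.005]
[-0.024, -0.001, -0.011]
[-0.039, -0.002, -0.019]
[-0.056, -0.003, -0.029]
[-0.074, -0.004, -0.04]
[-0.092, -0.005, -0.052]
[-0.108, -0.006, -0.063]
[-0.121, -0.007, -0.074]
[-0.132, -0.007, -0.082]
[-0.139, -0.008, -0.088]
[-0.141, -0.008, -0.091]
```

>>> {"name": "send_rows", "arguments": {"plan": [[[1, 0.001, 0, 0.004, 0], [1, 0.002, 0, 0.016, 0], [1, 0.006, 0, 0.034, 0], [1, 0.01, 0.001, 0.056, 0], [1, 0.017, 0.001, 0.081, 0], [1, 0.025, 0.001, 0.107, 0], [1, 0.034, 0.002, 0.132, 0], [1, 0.044, 0.002, 0.156, 0], [1, 0.054, 0.003, 0.176, 0], [1, 0.062, 0.003, 0.192, 0], [1, 0.068, 0.004, 0.203, 0], [1, 0.07, 0.004, 0.206, 0]]]}}

```text
t: 7.63
position: [573.9, 42.8, 206.2]
tool_rot: [-2.16, -2.278, 0.006]
wrist_force: [-6.4, 1.0, -0.7]
gripper_width: 0.143
grasp_force: 48.7
```

```bash
cat > lid.py <<'E'
from h import *
import sys
s=bot.state();p=bot.get_image('side');Q=cloud(p);im=p['image'];hsv=cv2.cvtColor(im,cv2.COLOR_RGB2HSV)
print(s['t'],s['position'],s['wrist_force'],s['grasp_force'])
c,sn=np.cos(.056),np.sin(.056)
B=np.dstack([(Q[...,0]-682)*c+(Q[...,1]-7.5)*sn,-(Q[...,0]-682)*sn+(Q[...,1]-7.5)*c,Q[...,2]])
m=(hsv[...,1]<60)&(hsv[...,2]>90)&(B[...,1]>80)&(B[...,1]<140)&(B[...,2]>100)&(B[...,0]<105)&(B[...,0]>-140)
r=B[m];q=np.cov(r[:,[0,2]].T);w,v=np.linalg.eigh(q);e=v[:,1];print('lid angle',len(r),np.arctan2(abs(e[1]),abs(e[0])),np.sqrt(w))
t=s['position'];tb=np.array([(t[0]-682)*c+(t[1]-7.5)*sn,t[2]+2]);print('from tcp',np.arctan2(tb[1]-95,90-tb[0])-5/225,np.hypot(tb[1]-95,90-tb[0]))
cv2.imwrite(f'pics/{sys.argv[1]}.png',cv2.resize(im[80:300,160:420,::-1],None,fx=3,fy=2.7))
E
python3 lid.py s1
```

```text
7.6333 [573.89649689  42.82593786 206.22843783] [-6.395648    0.95694525 -0.71182042] 48.724204301834106
lid angle 1217 0.6327061568508552 [24.08519517 69.3626304 ]
from tcp 0.5017313305471227 226.317819401049
```

>>> {"name": "send_rows", "arguments": {"plan": [[[1, 0.002, 0, 0.003, 0], [1, 0.007, 0, 0.013, 0], [1, 0.016, 0.001, 0.026, 0], [1, 0.027, 0.002, 0.043, 0], [1, 0.041, 0.002, 0.062, 0], [1, 0.056, 0.003, 0.081, 0], [1, 0.072, 0.004, 0.099, 0], [1, 0.088, 0.005, 0.116, 0], [1, 0.103, 0.006, 0.13, 0], [1, 0.115, 0.006, 0.141, 0], [1, 0.123, 0.007, 0.148, 0], [1, 0.126, 0.007, 0.15, 0]]]}}

```text
t: 8.68
position: [622.0, 45.5, 268.0]
tool_rot: [-2.158, -2.276, 0.014]
wrist_force: [-16.3, -0.5, 14.7]
gripper_width: 0.148
grasp_force: 48.9
```

```bash
python3 lid.py s2
```

```text
8.6833 [622.04043197  45.47538214 267.99275416] [-16.25719176  -0.53130974  14.70923701] 48.85607600212097
lid angle 582 0.8485359713364778 [10.86284845 67.04365781]
from tcp 0.8474195796326596 229.01875707068362
```

View pics/s2.png

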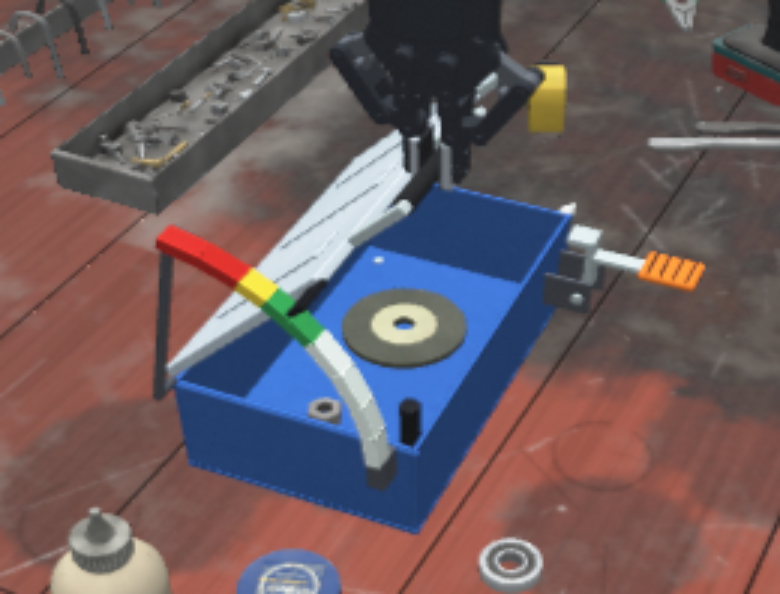

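The pointer tab at (310,295) is behind the green part, and the lid is at about 0.85 rad. The tool presses inward with about 22 N radially, so I'll correct outward a few mm while continuing.

>>> {"name": "send_rows", "arguments": {"plan": [[[1, -0.002, 0, 0.005, 0], [1, 0.004, 0.001, 0.012, 0], [1, 0.014, 0.001, 0.021, 0], [1, 0.027, 0.002, 0.032, 0], [1, 0.042, 0.003, 0.044, 0], [1, 0.059, 0.004, 0.055, 0], [1, 0.075, 0.005, 0.065, 0], [1, 0.091, 0.005, 0.074, 0], [1, 0.106, 0.006, 0.082, 0], [1, 0.117, 0.007, 0.088, 0], [1, 0.125, 0.007, 0.092, 0], [1, 0.128, 0.007, 0.093, 0]]]}}

```text
t: 9.73
position: [679.1, 48.6, 306.8]
tool_rot: [2.16, 2.277, 0.005]
wrist_force: [-5.5, 0.2, 8.7]
gripper_width: 0.141
grasp_force: 48.9
```

```bash
python3 lid.py s3
```

```text
9.7333 [679.06722437  48.60055361 306.77518858] [-5.50021143  0.21685582  8.74567946] 48.88753831386566
lid angle 497 1.1631413192396003 [ 4.67123649 72.0184155 ]
from tcp 1.1476020392001653 232.19220557046822
```

View pics/s3.png

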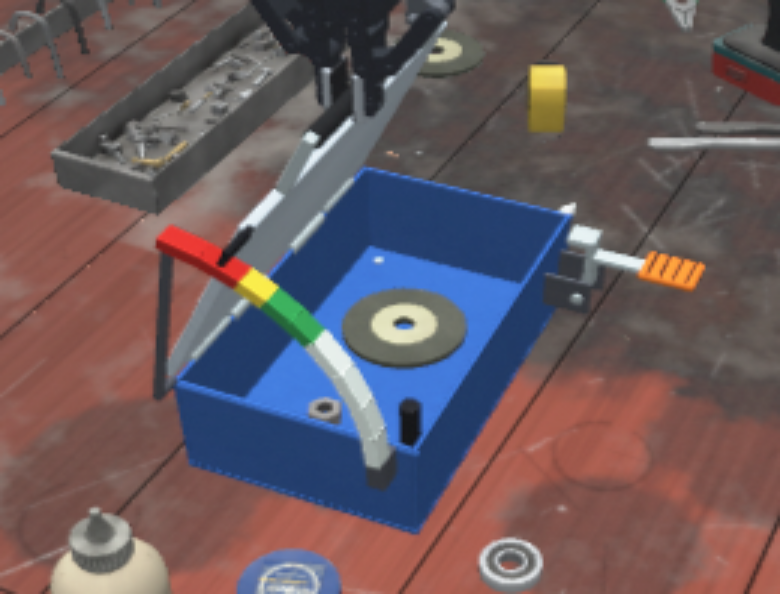

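The pointer tab at (235,245) is in the red, at about 1.15 rad. Next I bring it back to about 0.84.

>>> {"name": "send_rows", "arguments": {"plan": [[[1, 0, 0, 0, 0], [1, -0.005, 0, -0.002, 0], [1, -0.015, -0.001, -0.007, 0], [1, -0.03, -0.002, -0.014, 0], [1, -0.047, -0.003, -0.023, 0], [1, -0.064, -0.004, -0.033, 0], [1, -0.081, -0.005, -0.045, 0], [1, -0.098, -0.006, -0.057, 0], [1, -0.112, -0.006, -0.068, 0], [1, -0.124, -0.007, -0.078, 0], [1, -0.132, -0.007, -0.085, 0], [1, -0.135, -0.007, -0.088, 0]]]}}

```text
t: 10.78
position: [624.0, 45.6, 270.5]
tool_rot: [2.159, 2.278, 0.003]
wrist_force: [-6.9, -0.3, 9.3]
gripper_width: 0.137
grasp_force: 51.4
```

>>> {"name": "send_rows", "arguments": {"plan": [[[1, 0, 0, 0, 0], [1, 0, 0, 0, 0], [1, 0, 0, 0, 0], [1, 0, 0, 0, 0], [1, 0, 0, 0, 0], [1, 0, 0, 0, 0]]]}}

```text
t: 11.28
position: [624.4, 45.6, 270.8]
tool_rot: [2.16, 2.278, 0.003]
wrist_force: [-6.3, 0.7, 8.2]
gripper_width: 0.142
grasp_force: 51.2
```

```bash
python3 lid.py s4
```

```text
11.2833 [624.36434126  45.57847834 270.77688469] [-6.32590578  0.67463793  8.15004849] 51.22175753116608
lid angle 550 0.8348581755815742 [ 6.71204546 65.50758475]
from tcp 0.8629786636495144 229.6733781334657
```

View pics/s4.png

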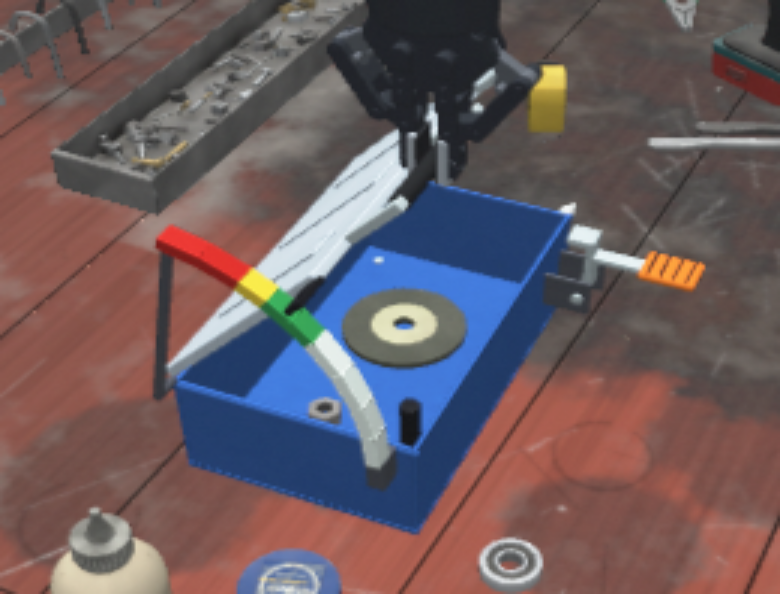

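The pointer at (300,298) is in the green, at about 0.85 rad. The lid is still and held, the lever is back at rest, and the tin and bearing look undisturbed. I'm handing in.

```bash
python3 -c "
from station import bot
print(bot.job_done())"
```

```text
the job is handed in; nothing more can be done
None
```

The job is handed in, with no verdict returned: I tripped the lever fully down, raised the lid into the red (about 1.15 rad), then brought it back, and the gripper holds it in the green at about 0.85 rad; the tin and bearing look unmoved, and the arm never went near the spark plug, though I took no later picture of it.

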